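# Unclip the dust filter cover

### The arm

A 6-joint arm with a two-finger parallel gripper is mounted at the origin on the work surface. World frame = base frame: x ahead of the robot, y to its left, z up, the work surface at z = 0. Lengths are in m, angles in rad, forces in N, time in s.
With the tool pointing down it reaches from about 0.35 to 0.975 m from the base axis. Payload 4.9 kg.
Tool frame: the origin (TCP) lies on the centre line of the jaws, within the pads' length; the fingertips stand 25 mm ahead of it and the grasp point (between the pads) lies 6 mm ahead of it; z points along the fingers, y is the line along which they close (so a half turn about z gives the same grasp; the last joint's range is limited). The gripper opens to 85 mm and grips with 20 to 120 N. Pads are 22 mm wide; open, the fingers measure 114 mm over their backs; the gripper's body (76 mm by 85 mm) begins 54 mm behind the grasp point. The pads swing forward as they close: fully open they stand 13 mm farther back than shut.
Start: joints at [1.044, 0.053, 1.613, -0, 1.476, -0.119], TCP at [0.248, 0.574, 0.256] pointing down, gripper open.
Joint ranges: [-3.01, 3.01], [-1.01, 2.22], [0.06, 2.58], [-1.02, 4.17], [0.09, 2.62], [-3.14, 3.14]. Speed limits (rad/s): [2.57, 2.57, 3.14, 3.14, 3.14, 3.14].

### API

Orientations are given as a unit quaternion [w, x, y, z].
In Python, from plant import state, grab_frame, get_calibration, job gives the robot as it stands. The module is installed in compiled form; this text tells all that it offers.
- The arm moves only by the tool move_arm, never from a script. Its argument "targets" is a list that holds one entry, the list of rows, each a list of 5 numbers: the opening in per cent of the stroke, from 0 (shut) to 100 (fully open), then the shift along the tool's x, y, z as a fraction of full scale, then the turn about the tool's z as a fraction of full scale. A call has 1 to 5 rows; each row shifts and turns the commanded pose from where the row before left it, along the tool's axes as they then stand; what a row does not reach is not made up. Full scale, the value 1, is 0.6 m for a shift and 6 degrees for a turn. A row lasts 1/12 s, in which the tool goes at most 41.7 mm and 7.16 degrees, less where a joint would pass 70% of its speed; a pose out of reach is approached as far as the arm can. A call with a number of a shift or a turn outside -1 to 1 is refused whole. A call with a gripper value outside its range is refused whole. The fingers move at their own pace and stop on an object; the grip force is fixed at half the most. Time passes only in rows, so rows that do not move let the fingers close. It gives the time, the measured TCP pose, the force, the opening and the grip force at its end, in the units of the state.
- state(): the state, without advancing time (a new reading comes with each control period).
- grab_frame(name): name is "scene" or "top" or "wrist"; returns the picture (400x640x3 uint8, red, green, blue); there is no depth.
- get_calibration(name): a dict with "vertical_fov" (degrees; the focal length in pixels is half the picture's height over the tangent of half this angle, whatever the lens; pixels are square), "cx", "cy" (the principal point, pixels), "dist_coeffs" ([k1, k2, p1, p2, k3] as OpenCV has them; the pictures are not rectified), "R" (3x3) and "t" (3): a world point X has camera coordinates R X + t. Camera axes: x right, y down, z forward; pixel columns grow to the right and rows downward; lengths in m; the calibration is good to about 2 mm. A picture is of the moment at which its call begins: read the wrist's pose just before it. get_calibration takes no time and is no camera call; for the wrist camera it gives the pose at the moment of the call.
- job.job_done(): hands the job in; it is judged then, once.
The state is a dict: "time": time; "joint_pos": joint angles; "joint_vel": joint speeds; "joint_efforts": joint torques, N m; "tool_pos": TCP position; "tool_rot": TCP orientation; "contact_force": force on the tool from outside, world axes, zero at the start; "ft_torque": the same for the moment, N m; "gripper_width": opening from 0.0 (shut) to 1.0 (fully open); "grasp_force": force on a finger pad.
Only numpy, scipy, OpenCV 4.12 (cv2) and the standard library are available. Lean on these libraries where they do the work, as an engineer would, in place of code of your own. Each camera call takes 0.05 s, during which the arm holds its last target. There are 200 camera calls.

### The job

Open the filter box of the bench dust extractor: squeeze the two snap tabs on its cover together, lift the cover straight off and set it down flat, right way up, in the empty steel tray before letting go of it. Do not move the other box, the one whose lid has a round knob.

Things in the scene. Friction and masses are not known exactly. Their poses are not given: they have to be found in the camera images.
- cover_grip (a point): Clip-on cover: grey plate 116 x 110 mm, 8 mm thick, about 160 g. On it stand two black snap tabs, each 26 mm long (x), 6 mm thick (y), 40 mm high, 62 mm over their outer faces (y). This point: midway between them, 26 mm above the plate's top; grip here, closing along y. x, y along the plate's sides, z up. Set on a flat floor it stands on its skirt, this point 54 mm above the floor.
- filter_box: Fixed grey filter box that carries the cover, same yaw: 140 x 140 mm, 110 mm high; origin under its centre. Each tab slides 13 mm inwards on a soft spring (2 to 6 N; 36 mm over both when shut) and unhooks from the box when 6 to 8 mm in; squeezed, the tabs carry the cover. Its 20 mm skirt sits in the box with 2 mm play: lift straight up 30 mm or more first.
- tray_in (a point): The empty steel tray, open on top, fixed: 200 mm along x, 180 mm along y outside, walls 5 mm thick, 25 mm high. This point is the centre of its inner floor (190 x 170 mm, 5 mm above the table); x, y along its sides, z up.
- knob_box_lid (a point): Bystander: a second grey box of the same size and make, loose, with a round black knob (48 mm wide, 22 mm high) in the middle of its lid in place of tabs. This point is the centre of the lid's top face, 118 mm above the table. Leave it where it is.
Not all that is in view belongs to the job. Leave any green or turquoise look-alike of the part that bears cover_grip alone.

How it is judged:
On the way, in this order (a step that is already met when the one before it is completed fails the run):
1. the cover is off the filter box, lifted at least 25 mm in the fingers (height (world z) of cover_grip above 0.169 m and contact force between the fingers and cover above 1 N), for 0.1 s.
2. the cover is set down in the tray (its skirt less than 15 mm above the floor) while still held in the fingers (horizontal distance between cover_grip and tray_in below 0.06 m and z of cover_grip in the frame of tray_in below 0.069 m and contact force between the fingers and cover above 1 N), for 0.1 s.
At the end, for the whole second after the job is handed in: The cover lies at rest, released, on the tray's floor: its centre within 60 mm of the tray's centre, its reference point at most 60 mm above the tray's floor (standing on its skirt), right way up within 0.15 rad (horizontal distance between cover_grip and tray_in below 0.06 m and z of cover_grip in the frame of tray_in below 0.06 m and angle between cover_grip's own z axis and vertical below 0.15 rad and linear speed of cover below 0.02 m/s); the robot touches nothing.
It fails at once if the other box, with the round knob, is moved by more than 20 mm (distance of knob_box_lid from where it was at the start of the episode above 0.02 m).
It also fails if it takes over 45 s, if anything falls off the work surface, if the arm or the gripper's body presses on something with over 40 N, if the wrist force passes 120 N, or if a joint passes its speed limit or range.

## Working session

There is one attempt and no reset: what is moved stays moved. The work goes in short steps, Python scripts to look and compute and a tool call to move; the robot and the scene stay as the last step left them, time stands still between calls to the robot, and variables do not carry over. Pictures are saved under pics/ and viewed, at most 10 in all, crops included, and the job is handed in when it is done.

Besides the shell and the picture viewer there is one more tool, called after ">>>" as name(argument=value, ...) on one line, values as JSON. move_arm: Moves the arm, as the interface text tells. Shift numbers are shares of 0.6 m and turn numbers shares of 6 degrees, none past 1 either way. Its arguments: {"type":"object","properties":{"targets":{"type":"array"}},"required":["targets"]}

```bash
mkdir -p pics; python3 - <<'E'
from plant import state, grab_frame, get_calibration
import cv2,numpy as np
print(state())
for n in ("scene","top"):
    im=grab_frame(n); cv2.imwrite(f"pics/{n}0.png",im[:,:,::-1])
    c=get_calibration(n); print(n,{k:np.round(v,4).tolist() for k,v in c.items()})
E
```

```text
{'time': 0.0, 'joint_pos': array([ 1.04395037e+00,  5.33687838e-02,  1.61428082e+00, -1.16141859e-07,
        1.47598841e+00, -1.18996869e-01]), 'joint_vel': array([-9.52804488e-06, -1.07635974e-04, -2.49331844e-05, -7.58765213e-04,
       -8.90428897e-04, -9.96064172e-04]), 'joint_efforts': array([ 2.28358172e-04, -3.93656516e+01, -3.70183754e+01,  9.37810341e-06,
        6.58231991e-03,  1.43497907e-06]), 'tool_pos': array([0.24760986, 0.57324544, 0.25506344]), 'tool_rot': array([-3.24480374e-04,  2.02513992e-01,  9.79278835e-01, -9.69837372e-04]), 'contact_force': array([ 0.6425011 , -0.45577098, -0.60558815]), 'ft_torque': array([-0.06138176,  0.0263009 ,  0.02344389]), 'grasp_force': 0.0, 'gripper_width': 1.0015858532996609}
scene {'vertical_fov': 52.1506, 'cx': 318.5514, 'cy': 198.1756, 'dist_coeffs': [-0.0703, 0.0, 0.0, 0.0, 0.0], 'R': [[0.7228, 0.691, 0.0135], [0.5921, -0.609, -0.5278], [-0.3564, 0.3895, -0.8493]], 't': [-0.3707, -0.2183, 1.2062]}
top {'vertical_fov': 44.5433, 'cx': 318.9808, 'cy': 198.9869, 'dist_coeffs': [-0.0383, 0.0, 0.0, 0.0, 0.0], 'R': [[0.0093, -1.0, 0.0016], [-0.9841, -0.0095, -0.1771], [0.1771, 0.0001, -0.9842]], 't': [0.0157, 0.4847, 1.052]}
```

View pics/scene0.png

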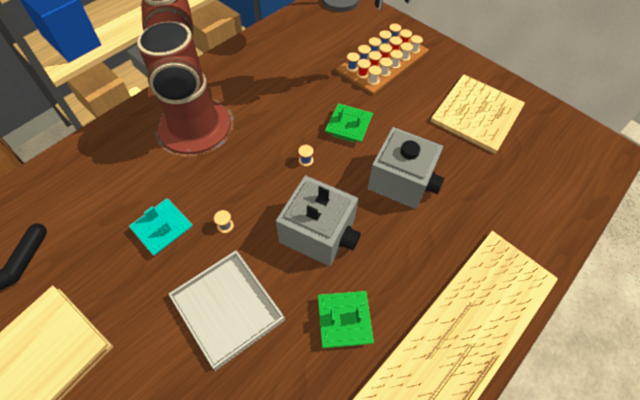

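View pics/top0.png

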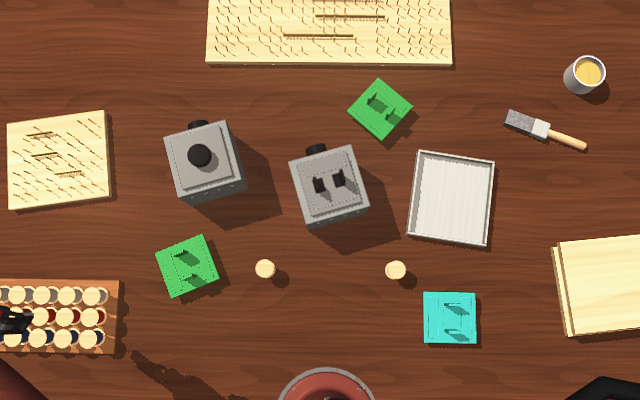

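Candidates for the cover: grey box with two black tabs at top (329,187) / scene (318,215), which fits the description. The knob box at top (205,160), green look-alikes at (380,110) and (187,265), and the turquoise one at (450,318) are rejected. The tray is at top (451,198) / scene (227,310). Next I check the choice in a crop and measure.

```bash
cat > h.py <<'E'
from plant import state, grab_frame, get_calibration
import cv2,numpy as np
from scipy.spatial.transform import Rotation as Ro
def cam(n):
    c=get_calibration(n); f=200/np.tan(np.radians(c['vertical_fov'])/2)
    K=np.array([[f,0,c['cx']],[0,f,c['cy']],[0,0,1]]); return K,np.array(c['dist_coeffs'],float),np.array(c['R']),np.array(c['t'])
def rays(C,uv):
    K,d,R,t=C
    p=cv2.undistortPoints(np.array(uv,float).reshape(-1,1,2),K,d)[:,0]
    v=np.c_[p,np.ones(len(p))]@R
    return -R.T@t, v/np.linalg.norm(v,axis=1)[:,None]
def plane(C,uv,z):
    o,v=rays(C,uv); return o+v*((z-o[2])/v[:,2])[:,None]
def tri(C1,u1,C2,u2):
    o1,a=rays(C1,u1);o2,b=rays(C2,u2);out=[]
    for x,y in zip(a,b):
        s=np.linalg.lstsq(np.c_[x,-y],o2-o1,rcond=None)[0]
        p,q=o1+s[0]*x,o2+s[1]*y; out.append(np.r_[(p+q)/2,np.linalg.norm(p-q)])
    return np.array(out)
def project(C,X):
    K,d,R,t=C; return cv2.projectPoints(np.array(X,float),cv2.Rodrigues(R)[0],t,K,d)[0][:,0]
def blobs(m,amin):
    n,l,s,c=cv2.connectedComponentsWithStats(m.astype(np.uint8))
    return [(s[i,4],c[i].round(1).tolist(),s[i,:4].tolist(),l==i) for i in range(1,n) if s[i,4]>=amin]
E
python3 - <<'E'
from h import *
T,S=cam('top'),cam('scene')
t=cv2.imread('pics/top0.png');s=cv2.imread('pics/scene0.png')
a=cv2.resize(t[135:235,280:380],(400,400),interpolation=2);b=cv2.resize(s[165:265,270:370],(400,400),interpolation=2)
cv2.imwrite('pics/crop1.png',np.hstack([a,b]))
for im,(x0,y0,x1,y1) in((t,(300,160,360,205)),(s,(295,180,335,225))):
    m=im[y0:y1,x0:x1].max(2)<40
    for B in blobs(m,15): print(B[0],[B[1][0]+x0,B[1][1]+y0],B[2])
# tray: bright low saturation
for im,C,r in((t,T,(395,140,505,260)),(s,S,(160,240,290,375))):
    x0,y0,x1,y1=r; g=cv2.cvtColor(im[y0:y1,x0:x1],cv2.COLOR_BGR2HSV)
    m=(g[...,1]<60)&(g[...,2]>90); B=max(blobs(m,200),key=lambda q:q[0])
    c=max(cv2.findContours(B[3].astype(np.uint8),0,2)[0],key=cv2.contourArea)
    q=cv2.approxPolyDP(cv2.convexHull(c),6,True)[:,0]+[x0,y0]
    print('tray',q.tolist()); print(plane(C,q,0.025).round(3).tolist(),plane(C,q,0.025).mean(0).round(3))
E
```

```text
49 [341.0, 178.0] [38, 10, 7, 16]
66 [318.9, 187.1] [13, 18, 12, 15]
142 [322.3, 195.8] [21, 7, 12, 18]
101 [312.4, 213.0] [12, 27, 13, 13]
tray [[419, 149], [494, 162], [485, 246], [406, 233]]
[[0.608, -0.212, 0.025], [0.579, -0.386, 0.025], [0.384, -0.355, 0.025], [0.412, -0.177, 0.025]] [ 0.496 -0.282  0.025]
tray [[236, 251], [283, 320], [214, 369], [169, 293]]
[[0.415, -0.182, 0.025], [0.614, -0.218, 0.025], [0.585, -0.387, 0.025], [0.386, -0.356, 0.025]] [ 0.5   -0.286  0.025]
```

View pics/crop1.png

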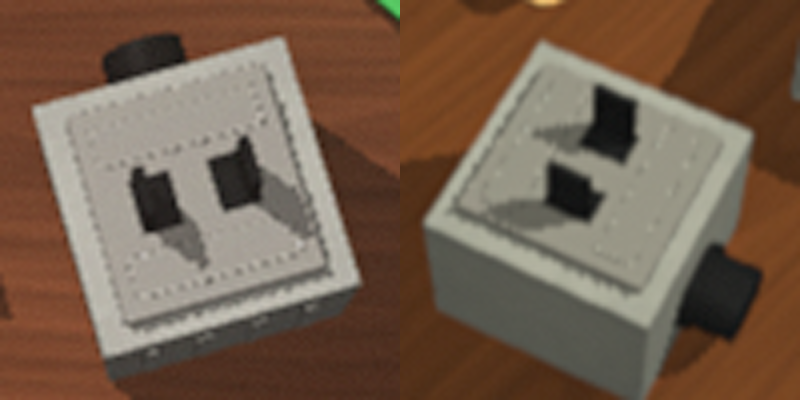

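The crop shows the grey plate with two black tabs on the box (top-crop plate corners (68,113), (265,65), (327,268), (130,322)). That is the right cover. Now I triangulate the plate corners and tray corners.

```bash
python3 - <<'E'
from h import *
T,S=cam('top'),cam('scene')
a=np.array([(68,113),(265,65),(327,268),(130,322)])/4+[280,135]-.4
b=np.array([(322,137),(243,290),(57,210),(145,68)])/4+[270,165]-.4
P=tri(T,a,S,b);print(P.round(4),P.mean(0).round(4))
x=(P[0]+P[1]-P[2]-P[3])[:2];y=(P[0]+P[3]-P[1]-P[2])[:2]
print('size',np.linalg.norm(x)/2,np.linalg.norm(y)/2,'yaw',np.degrees([np.arctan2(x[1],x[0]),np.arctan2(-y[0],y[1])]))
Q=tri(T,[[419,149],[494,162],[485,246],[406,233]],S,[[283,320],[214,369],[169,293],[236,251]]);print(Q.round(4),Q.mean(0))
s=state();print(Ro.from_quat(np.roll(s['tool_rot'],-1)).as_matrix().round(3))
K,d,R,t=cam('wrist');print('wristcam',(-R.T@t).round(3),R.round(3).tolist(),K[0,0])
E
```

```text
[[ 5.472e-01  6.760e-02  1.197e-01  1.800e-03]
 [ 5.778e-01 -3.500e-02  1.135e-01  2.900e-03]
 [ 4.680e-01 -6.870e-02  1.097e-01  5.000e-04]
 [ 4.374e-01  3.390e-02  1.125e-01  1.100e-03]] [ 5.076e-01 -5.000e-04  1.139e-01  1.600e-03]
size 0.11485369929957709 0.10699749056387786 yaw [17.04793474 16.5817708 ]
[[ 6.114e-01 -2.151e-01  1.240e-02  2.100e-03]
 [ 5.822e-01 -3.888e-01  1.490e-02  2.000e-03]
 [ 3.841e-01 -3.560e-01  2.130e-02  4.000e-04]
 [ 4.120e-01 -1.794e-01  1.610e-02  2.500e-03]] [ 0.49743615 -0.28482984  0.01617373  0.00174471]
[[-0.918  0.397 -0.001]
 [ 0.397  0.918 -0.002]
 [ 0.    -0.002 -1.   ]]
wristcam [0.171 0.607 0.373] [[0.397, 0.918, -0.002], [0.869, -0.375, 0.324], [0.296, -0.13, -0.946]] 337.9236739413597
```

Cover is at about (0.508, 0.000), plate 0.114–0.118 m high, yaw +16.8°. The sizes come out at 115 x 107 mm, which fits. Tray is at (0.498, −0.285), yaw about −10°. I'll travel high to the cover.

>>> move_arm(targets=[[[100,-0.039,-0.035,0,0],[100,-0.039,-0.035,0,0],[100,-0.039,-0.035,0,0],[100,-0.039,-0.035,0,0],[100,-0.039,-0.035,0,0]]])

```text
time: 0.52
tool_pos: [0.3137, 0.4295, 0.2556]
tool_rot: [-0.0, 0.202, 0.979, -0.0]
contact_force: [0.6, 0.2, 0.3]
gripper_width: 0.998
grasp_force: 0.0
```

>>> move_arm(targets=[[[100,-0.039,-0.035,0,0],[100,-0.039,-0.035,0,0],[100,-0.039,-0.035,0,0],[100,-0.039,-0.035,0,0],[100,-0.039,-0.035,0,0]]])

```text
time: 0.93
tool_pos: [0.3794, 0.2866, 0.2558]
tool_rot: [-0.0, 0.202, 0.979, -0.0]
contact_force: [0.3, 0.2, 0.6]
gripper_width: 0.995
grasp_force: 0.0
```

>>> move_arm(targets=[[[100,-0.039,-0.035,0,0],[100,-0.039,-0.035,0,0],[100,-0.039,-0.035,0,0],[100,-0.039,-0.035,0,0],[100,-0.039,-0.035,0,0]]])

```text
time: 1.35
tool_pos: [0.4452, 0.1438, 0.2559]
tool_rot: [-0.0, 0.203, 0.979, -0.0]
contact_force: [0.7, 0.3, 0.1]
gripper_width: 0.996
grasp_force: 0.0
```

>>> move_arm(targets=[[[100,-0.039,-0.035,0,0],[100,-0.039,-0.035,0,0],[100,-0.039,-0.035,0,0],[100,-0.039,-0.035,0,0],[100,-0.039,-0.035,0,0]]])

```text
time: 1.77
tool_pos: [0.511, 0.001, 0.2558]
tool_rot: [-0.0, 0.203, 0.979, 0.0]
contact_force: [0.3, 0.3, 0.8]
gripper_width: 1.0
grasp_force: 0.0
```

>>> move_arm(targets=[[[100,0,0,0,-1],[100,0,0,0,-1],[100,0,0,0,-1],[100,0,0,0,-1],[100,0,0,0,-1]]])

```text
time: 2.18
tool_pos: [0.5106, 0.0025, 0.2557]
tool_rot: [-0.001, -0.06, 0.998, 0.0]
contact_force: [-0.1, -1.1, -0.3]
gripper_width: 1.001
grasp_force: 0.0
```

>>> move_arm(targets=[[[100,0,0,0,-1],[100,0,0,0,-0.7],[100,0,0,0,0],[100,0,0,0,0],[100,0,0,0,0]]])

```text
time: 2.6
tool_pos: [0.5108, 0.0026, 0.256]
tool_rot: [-0.0, -0.146, 0.989, 0.0]
contact_force: [-0.5, -1.2, -0.9]
gripper_width: 1.002
grasp_force: 0.0
```

```bash
python3 - <<'E'
from h import *
s=state();M=Ro.from_quat(np.roll(s['tool_rot'],-1)).as_matrix()
print(s['time'],s['tool_pos'],M.round(3).tolist(),s['joint_pos'].round(2))
C=cam('wrist');im=grab_frame('wrist');cv2.imwrite('pics/w1.png',im[:,:,::-1])
np.savez('w1.npz',K=C[0],d=C[1],R=C[2],t=C[3])
E
```

```text
2.6 [0.51076162 0.00260229 0.25601421] [[-0.958, -0.288, -0.0], [-0.288, 0.958, 0.0], [0.0, 0.0, -1.0]] [-0.14 -0.22  1.87 -0.    1.49 -2.  ]
```

View pics/w1.png

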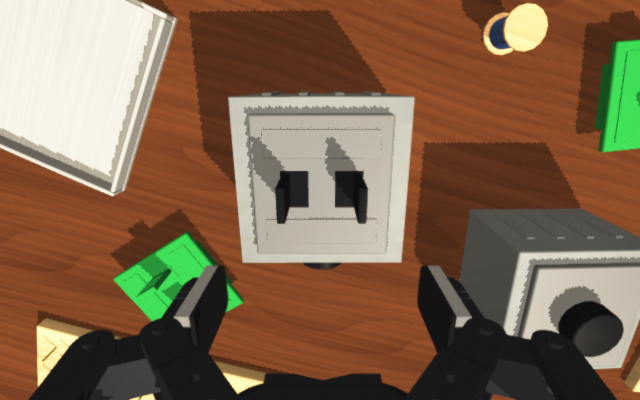

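The wrist view shows the cover with its plate outline about (249,114)–(394,114)–(387,253)–(257,253), the tabs at (282,195) and (357,195), and the fingers open and aligned. Now I refine from edges.

```bash
python3 - <<'E'
from h import *
z=np.load('w1.npz');C=(z['K'],z['d'],z['R'],z['t'])
im=cv2.imread('pics/w1.png')
q=[[249,114],[394,114],[387,253],[257,253]]
P=plane(C,q,.118);print(P.round(4).tolist(),P.mean(0))
y=P[1]+P[2]-P[0]-P[3];x=P[2]+P[3]-P[0]-P[1];print(np.linalg.norm(x)/2,np.linalg.norm(y)/2,np.degrees([np.arctan2(-y[0],y[1]),np.arctan2(x[1],x[0])]))
m=im.max(2)<50
for B in blobs(m[150:240,260:385],60): print(B[0],B[2])
# expected tab outer/top corners for centre c
yaw=np.radians(16.8);Rz=np.array([[np.cos(yaw),-np.sin(yaw)],[np.sin(yaw),np.cos(yaw)]])
for c in ((.5075,0),P.mean(0)[:2]):
  for zz in(.118,.158):
    X=[np.r_[Rz@[sx*.013,sy*.031]+c,zz] for sy in(-1,1) for sx in(-1,1)]
    print(zz,project(C,X).round(0).tolist())
crop=cv2.resize(im[90:270,225:420],(780,580)[:2],interpolation=cv2.INTER_CUBIC);cv2.imwrite('pics/w1c.png',crop)
E
```

```text
[[0.4662, -0.0666, 0.118], [0.4353, 0.0363, 0.118], [0.5449, 0.0712, 0.118], [0.5767, -0.0346, 0.118]] [0.50574267 0.00155163 0.118     ]
0.11500465893028346 0.10895916599385831 [16.71946414 16.88578972]
1175 [16, 21, 32, 52]
1151 [75, 21, 32, 51]
0.118 [[280.0, 174.0], [281.0, 205.0], [359.0, 174.0], [358.0, 205.0]]
0.158 [[272.0, 189.0], [274.0, 225.0], [365.0, 189.0], [363.0, 225.0]]
0.118 [[282.0, 172.0], [283.0, 204.0], [361.0, 172.0], [360.0, 204.0]]
0.158 [[275.0, 187.0], [277.0, 223.0], [368.0, 187.0], [366.0, 223.0]]
```

View pics/w1c.png

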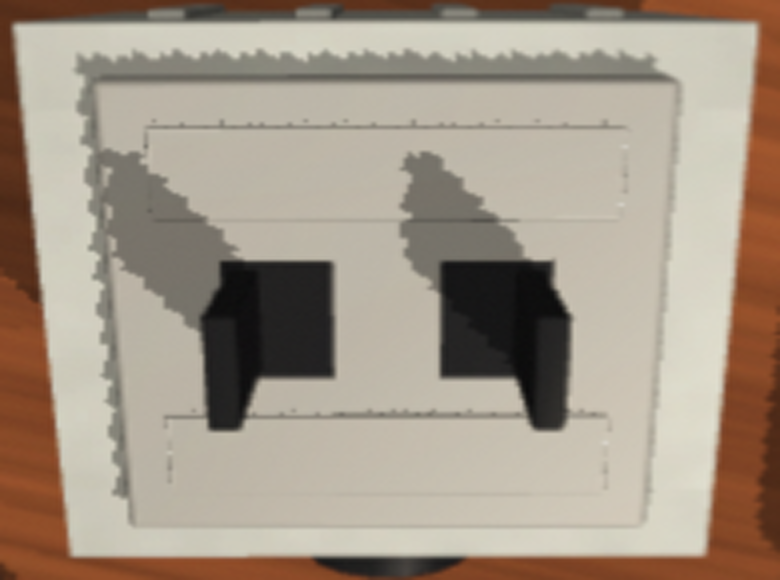

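The tab tops sit at z ≈ 0.158 and match centre (0.506, 0.0015). Correction is +5 mm in tool x, then 106 mm down to TCP z 0.150.

>>> move_arm(targets=[[[100,0.008,0.001,0,0],[100,0,0,0.045,0],[100,0,0,0.045,0],[100,0,0,0.045,0],[100,0,0,0.02,0]]])

```text
time: 3.07
tool_pos: [0.5038, 0.002, 0.1594]
tool_rot: [-0.003, -0.146, 0.989, 0.001]
contact_force: [-0.8, 0.0, -1.8]
gripper_width: 0.999
grasp_force: 0.0
```

>>> move_arm(targets=[[[100,0,0,0.012,0],[100,0,0,0.01,0],[100,0,0,0,0],[0,0,0,0,0],[0,0,0,0,0]]])

```text
time: 3.48
tool_pos: [0.5072, 0.0016, 0.1518]
tool_rot: [0.001, -0.146, 0.989, -0.0]
contact_force: [-0.7, 0.1, -0.1]
gripper_width: 0.749
grasp_force: 0.0
```

>>> move_arm(targets=[[[0,0,0,0,0],[0,0,0,0,0],[0,0,0,0,0],[0,0,0,0,0],[0,0,0,0,0]]])

```text
time: 3.9
tool_pos: [0.5083, 0.0013, 0.154]
tool_rot: [0.003, -0.146, 0.989, -0.001]
contact_force: [-1.8, -1.1, 11.8]
gripper_width: 0.361
grasp_force: 62.8
```

>>> move_arm(targets=[[[0,0,0,0,0],[0,0,0,0,0],[0,0,0,0,0],[0,0,0,0,0],[0,0,0,0,0]]])

```text
time: 4.32
tool_pos: [0.5083, 0.0013, 0.154]
tool_rot: [0.003, -0.146, 0.989, -0.001]
contact_force: [-0.7, -1.3, 10.7]
gripper_width: 0.369
grasp_force: 62.8
```

>>> move_arm(targets=[[[0,0,0,-0.01,0],[0,0,0,-0.015,0],[0,0,0,-0.015,0],[0,0,0,-0.02,0],[0,0,0,-0.02,0]]])

```text
time: 4.73
tool_pos: [0.5058, 0.0018, 0.1989]
tool_rot: [-0.0, -0.146, 0.989, 0.0]
contact_force: [0.5, 0.0, -1.0]
gripper_width: 0.369
grasp_force: 59.7
```

```bash
python3 - <<'E'
from h import *
im=grab_frame('scene');w=grab_frame('wrist')
print(state()['tool_pos'],state()['contact_force'],state()['grasp_force'])
a=cv2.resize(im[150:270,250:390],(467,400));b=cv2.resize(w[80:400,180:460],(333,381))
o=np.zeros((400,800,3),np.uint8);o[:,:467]=a;o[:381,467:]=b
cv2.imwrite('pics/l1.png',o[:,:,::-1])
E
```

```text
[0.50769262 0.00155354 0.20144533] [ 0.75422148  0.62323551 -2.28946436] 59.729347229003906
```

View pics/l1.png

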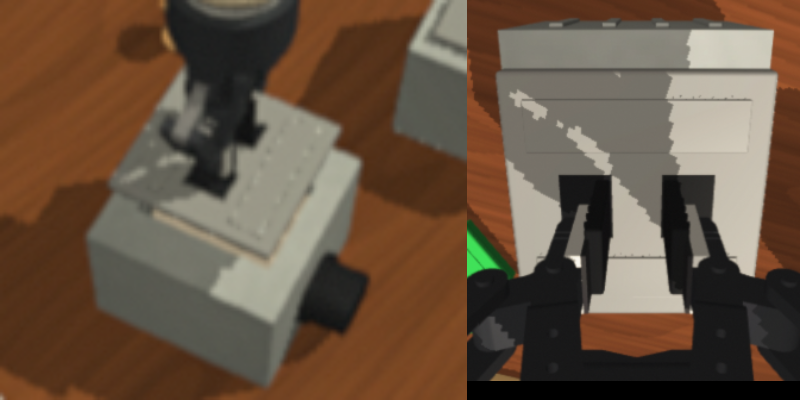

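The scene crop (cover edge at (270,255)) and the wrist crop show the cover held level and clear of the box, with both tabs squeezed. Next I lift a bit more and carry it to the tray.

>>> move_arm(targets=[[[0,0,0,-0.02,0],[0,0,0,-0.02,0],[0,0.005,-0.015,0,0],[0,0.01,-0.03,0,0],[0,0.015,-0.045,0,0]]])

```text
time: 5.25
tool_pos: [0.5047, -0.055, 0.2226]
tool_rot: [0.0, -0.148, 0.989, 0.0]
contact_force: [-0.2, -1.0, -1.6]
gripper_width: 0.363
grasp_force: 59.8
```

>>> move_arm(targets=[[[0,0.015,-0.045,0,0],[0,0.015,-0.045,0,0],[0,0.015,-0.045,0,0],[0,0.015,-0.045,0,0],[0,0.015,-0.045,0,0]]])

```text
time: 5.67
tool_pos: [0.5, -0.1994, 0.2221]
tool_rot: [-0.0, -0.146, 0.989, -0.0]
contact_force: [0.1, -0.0, -2.0]
gripper_width: 0.371
grasp_force: 59.8
```

>>> move_arm(targets=[[[0,0.015,-0.045,0,0],[0,0.015,-0.045,0,0],[0,0.01,-0.03,0,0],[0,0.005,-0.018,0,0],[0,0,0,0,0.5]]])

```text
time: 6.08
tool_pos: [0.4982, -0.287, 0.222]
tool_rot: [-0.0, -0.119, 0.993, -0.0]
contact_force: [0.3, 1.1, -1.9]
gripper_width: 0.368
grasp_force: 59.8
```

>>> move_arm(targets=[[[0,0,0,0,0.9],[0,0,0,0,1],[0,0,0,0,1],[0,0,0,0,1],[0,0,0,0,0]]])

```text
time: 6.5
tool_pos: [0.4986, -0.2843, 0.2219]
tool_rot: [-0.0, 0.084, 0.996, 0.0]
contact_force: [-1.1, -0.6, -1.4]
gripper_width: 0.365
grasp_force: 59.8
```

>>> move_arm(targets=[[[0,0,0,0,0],[0,0,0,0,0]]])

```text
time: 6.67
tool_pos: [0.4987, -0.2843, 0.222]
tool_rot: [-0.0, 0.082, 0.997, 0.0]
contact_force: [-0.8, -0.2, -0.9]
gripper_width: 0.367
grasp_force: 59.8
```

```bash
python3 - <<'E'
from h import *
im=grab_frame('top');w=grab_frame('wrist')
s=state();print(s['tool_pos'],s['contact_force'],s['grasp_force'],Ro.from_quat(np.roll(s['tool_rot'],-1)).as_matrix().round(3).tolist())
a=cv2.resize(im[120:270,370:520],(400,400));b=cv2.resize(w,(400,250))
o=np.zeros((400,800,3),np.uint8);o[:,:400]=a;o[:250,400:]=b
cv2.imwrite('pics/t1.png',o[:,:,::-1])
E
```

```text
[ 0.49869982 -0.28437089  0.22207601] [-0.09312925  0.5233877  -1.71999928] 59.822165966033936 [[-0.986, 0.165, -0.0], [0.165, 0.986, 0.0], [0.0, 0.0, -1.0]]
```

View pics/t1.png

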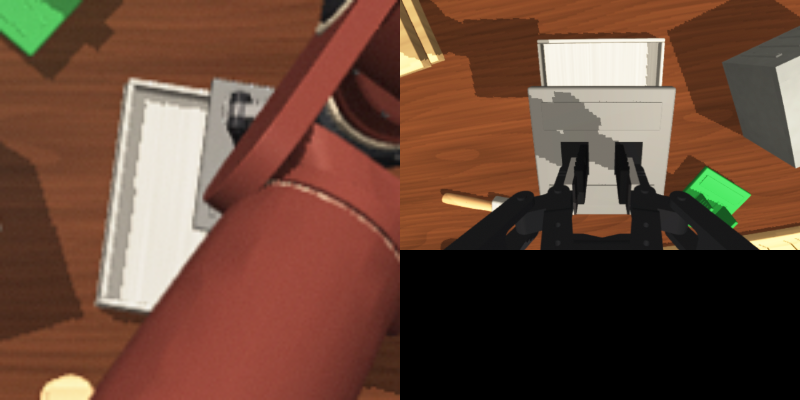

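The cover is held level over the tray and aligned with it (wrist tray rim at (540,40)–(660,40) is parallel to the plate edge). Lowering now.

>>> move_arm(targets=[[[0,0,0,0.04,0],[0,0,0,0.05,0],[0,0,0,0.05,0],[0,0,0,0.04,0],[0,0,0,0.03,0]]])

```text
time: 7.18
tool_pos: [0.4976, -0.2836, 0.0933]
tool_rot: [-0.001, 0.083, 0.997, 0.001]
contact_force: [0.3, 0.1, -1.2]
gripper_width: 0.367
grasp_force: 59.9
```

>>> move_arm(targets=[[[0,0,0,0.015,0],[0,0,0,0.01,0],[0,0,0,0,0],[0,0,0,0,0]]])

```text
time: 7.52
tool_pos: [0.4994, -0.2849, 0.0822]
tool_rot: [0.001, 0.083, 0.997, -0.0]
contact_force: [0.6, 0.3, -1.4]
gripper_width: 0.365
grasp_force: 59.9
```

>>> move_arm(targets=[[[0,0,0,0.005,0],[0,0,0,0.005,0],[0,0,0,0,0],[0,0,0,0,0]]])

```text
time: 7.85
tool_pos: [0.4988, -0.2845, 0.0754]
tool_rot: [0.0, 0.083, 0.997, -0.0]
contact_force: [0.1, -0.7, -1.9]
gripper_width: 0.369
grasp_force: 59.9
```

>>> move_arm(targets=[[[0,0,0,0.004,0],[0,0,0,0.003,0],[0,0,0,0,0],[0,0,0,0,0]]])

```text
time: 8.18
tool_pos: [0.4986, -0.2843, 0.0706]
tool_rot: [-0.0, 0.083, 0.997, 0.0]
contact_force: [0.3, -0.2, -1.4]
gripper_width: 0.368
grasp_force: 59.9
```

>>> move_arm(targets=[[[0,0,0,0.003,0],[0,0,0,0,0],[0,0,0,0,0]]])

```text
time: 8.43
tool_pos: [0.4989, -0.2846, 0.0692]
tool_rot: [0.0, 0.083, 0.997, -0.0]
contact_force: [0.3, 0.1, -1.3]
gripper_width: 0.363
grasp_force: 60.0
```

>>> move_arm(targets=[[[0,0,0,0.003,0],[0,0,0,0,0],[0,0,0,0,0]]])

```text
time: 8.68
tool_pos: [0.4991, -0.2847, 0.069]
tool_rot: [0.0, 0.083, 0.997, -0.0]
contact_force: [-3.9, 2.5, 7.9]
gripper_width: 0.368
grasp_force: 62.1
```

>>> move_arm(targets=[[[0,0,0,0.003,0],[0,0,0,0,0],[0,0,0,0,0]]])

```text
time: 8.93
tool_pos: [0.4992, -0.2848, 0.069]
tool_rot: [-0.0, 0.083, 0.997, 0.0]
contact_force: [-7.5, 5.9, 16.1]
gripper_width: 0.368
grasp_force: 64.3
```

Contact is at TCP z 0.069, as predicted. Next I ease off the pressure, open, and retreat straight up.

>>> move_arm(targets=[[[0,0,0,-0.004,0],[0,0,0,0,0],[100,0,0,0,0],[100,0,0,0,0],[100,0,0,0,0]]])

```text
time: 9.35
tool_pos: [0.4983, -0.2841, 0.0671]
tool_rot: [-0.001, 0.083, 0.997, 0.0]
contact_force: [0.8, 1.0, -0.2]
gripper_width: 0.779
grasp_force: 0.0
```

>>> move_arm(targets=[[[100,0,0,0,0],[100,0,0,0,0],[100,0,0,0,0],[100,0,0,0,0],[100,0,0,0,0]]])

```text
time: 9.77
tool_pos: [0.4988, -0.2845, 0.068]
tool_rot: [0.0, 0.083, 0.997, -0.0]
contact_force: [0.9, -0.6, 0.6]
gripper_width: 0.999
grasp_force: 0.0
```

>>> move_arm(targets=[[[100,0,0,-0.01,0],[100,0,0,-0.02,0],[100,0,0,-0.03,0],[100,0,0,-0.04,0],[100,0,0,-0.05,0]]])

```text
time: 10.18
tool_pos: [0.4979, -0.2838, 0.1582]
tool_rot: [-0.001, 0.083, 0.997, 0.001]
contact_force: [-0.4, -0.1, -0.3]
gripper_width: 0.997
grasp_force: 0.0
```

>>> move_arm(targets=[[[100,0,0,-0.05,0],[100,0,0,-0.05,0],[100,0,0,-0.03,0],[100,0,0,0,0],[100,0,0,0,0]]])

```text
time: 10.6
tool_pos: [0.4995, -0.285, 0.2387]
tool_rot: [0.002, 0.083, 0.997, -0.001]
contact_force: [0.2, -0.4, -0.7]
gripper_width: 1.004
grasp_force: 0.0
```

```bash
python3 - <<'E'
from h import *
s=state();print(s['time'],s['tool_pos'],s['contact_force'],s['gripper_width'])
C=cam('wrist');w=grab_frame('wrist');np.savez('w2.npz',K=C[0],d=C[1],R=C[2],t=C[3])
yaw=np.radians(-9.6);Rz=np.array([[np.cos(yaw),-np.sin(yaw)],[np.sin(yaw),np.cos(yaw)]])
X=[np.r_[Rz@[a*.058,b*.055]+[.498,-.2845],.033] for a,b in((-1,-1),(-1,1),(1,1),(1,-1))]
print(project(C,X).round(0).tolist())
cv2.imwrite('pics/f1.png',w[:,:,::-1])
E
```

```text
10.6 [ 0.49945994 -0.28497535  0.23866788] [ 0.24590708 -0.43631438 -0.65553176] 1.0036568183906902
[[263.0, 111.0], [381.0, 111.0], [375.0, 225.0], [269.0, 225.0]]
```

View pics/f1.png

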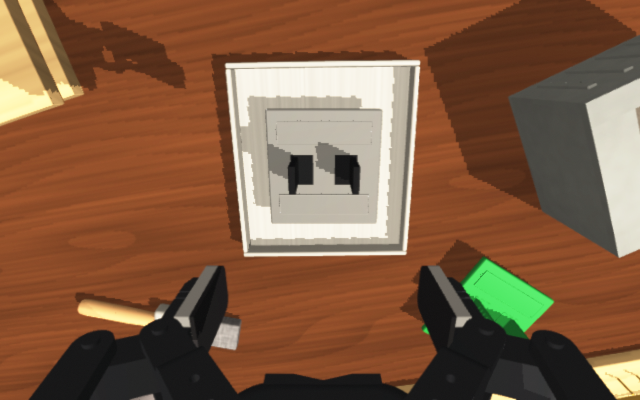

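The cover lies flat and centred in the tray (plate (267,109)–(382,222), tray rim (227,63)–(419,255)), upright and released, with the gripper clear. Handing in.

```bash
python3 -c "
from plant import job
print(job.job_done())"
```

```text
the job is handed in; nothing more can be done
None
```

The cover is off the filter box and lies flat, upright, released and centred in the steel tray; I never touched the knob box, and handed the job in at about 10.7 s (no verdict was returned).

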